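Clip the dryer-cleaning tools back into their cradles

ROBOT

A 6-joint arm with a two-finger parallel gripper is mounted at the origin on the work surface. World frame = base frame: x ahead of the robot, y to its left, z up, the work surface at z = 0. Lengths are in m, angles in rad, forces in N, time in s.
With the tool pointing down it reaches from about 0.3 to 0.85 m from the base axis. Payload 4.2 kg.
Tool frame: the origin (TCP) lies on the mounting face of the last link; the fingertips stand 191 mm ahead of it and the grasp point (between the pads) lies 172 mm ahead of it (bot.grip_point_offset is the distance from the TCP to the grasp point, in m); z points along the fingers, y is the line along which they close (so a half turn about z gives the same grasp; the last joint's range is limited). The gripper opens to 91 mm and grips with 3 to 60 N. Pads are 32 mm wide; open, the fingers measure 118 mm over their backs; the gripper's body (76 mm by 178 mm) begins 60 mm behind the grasp point.
Start: joints at [1.167, 0.32, 1.565, -0, 1.257, -0.02], TCP at [0.215, 0.533, 0.405] pointing down, gripper open.
Joint ranges: [-3.11, 3.11], [-0.84, 2.01], [0.21, 2.61], [-1.34, 4.49], [0.05, 2.63], [-2.56, 2.56]. Speed limits (rad/s): [2.57, 2.57, 3.14, 3.14, 3.14, 3.14].

INTERFACE

Orientations are given as [roll, pitch, yaw] about the fixed x, y, z axes, in that order (R = Rz(yaw) Ry(pitch) Rx(roll)).
In Python, from rig import bot gives the robot as it stands. The module is installed in compiled form; this text tells all that it offers.
- The arm moves only by the tool move_arm, never from a script. Its argument "targets" is a list of rows, each a list of 7 numbers: the shift along the world's x, y, z in mm, then the turn, a rotation vector about the world's x, y, z in degrees, then the closure in counts, from 0 (fully open) to 255 (shut). A call has 1 to 12 rows; each row shifts and turns the commanded pose from where the row before left it; what a row does not reach is not made up. A row lasts 1/8 s, in which the tool goes at most 62.5 mm and 10.7 degrees, less where a joint would pass 70% of its speed; a pose out of reach is approached as far as the arm can. A call with a gripper value outside its range is refused whole. The fingers move at their own pace and stop on an object; "newtons" is the grip in N (left out, the last holds). Time passes only in rows, so rows that do not move let the fingers close. It gives the time, the measured TCP pose, the force, the opening and the grip force at its end, in the units of the state.
- bot.state(): the state, without advancing time (a new reading comes with each control period).
- bot.camera(name): name is "scene" or "top" or "wrist"; returns the picture (384x512x3 uint8, red, green, blue); there is no depth.
- bot.get_calibration(name): a dict with "mtx" (3x3 intrinsics, pixels), "world_to_cam" (4x4, takes a point from world to camera coordinates). Camera axes: x right, y up, looking along -z (the intrinsics and any distortion apply to the point x, -y, -z); pixel columns grow to the right and rows downward; lengths in m; the calibration is good to about 2 mm. A picture is of the moment at which its call begins: read the wrist's pose just before it. get_calibration takes no time and is no camera call; for the wrist camera it gives the pose at the moment of the call.
- bot.close_job(): hands the job in; it is judged then, once.
The state is a dict: "t": time; "joints": joint angles; "qvel": joint speeds; "joint_efforts": joint torques, N m; "position": TCP position; "ee_rot": TCP orientation; "wrist_force": force on the tool from outside, world axes, zero at the start; "torque": the same for the moment, N m; "finger_gap": opening from 0.0 (shut) to 1.0 (fully open); "grip_force": force on a finger pad.
Only numpy, scipy, OpenCV 4.12 (cv2) and the standard library are available. Lean on these libraries where they do the work, as an engineer would, in place of code of your own. Each camera call takes 0.05 s, during which the arm holds its last target. There are 200 camera calls.

TASK

Put the dryer-cleaning tools away: press the blue lint brush into the blue cradle and the yellow lint scraper into the yellow cradle until both spring clips of each cradle have snapped shut over the white necks and the tool sits fully home, with its head over the grey lint tray. Press firmly but stop once it has snapped, don't ram it. Let go of the tools and leave the detergent bottle, the green box and the red cup where they stand.

Things in the scene. Friction and masses are not known exactly. Their poses are not given: they have to be found in the camera images.
- brush: Lint brush with a blue handle, 200 mm long, about 160 g, lying on its underside. Origin: on the underside, below the middle of the grip block; +x to the head, z up. Grip block x -30 to 30 mm: flat-sided, 24 wide (y), 40 high. Beside it (|x| 30 to 60) round white necks of 26 mm diameter, which go in the clips; then 34 mm collars (|x| 60 to 70). Long axis 20 mm above the underside.
- scraper: Lint scraper with a yellow handle, 200 mm long, about 160 g, lying on its underside. Origin: on the underside, below the middle of the grip block; +x to the head, z up. Grip block x -30 to 30 mm: flat-sided, 24 wide (y), 40 high. Beside it (|x| 30 to 60) round white necks of 26 mm diameter, which go in the clips; then 34 mm collars (|x| 60 to 70). Long axis 20 mm above the underside.
- brush_mid (a point): point on the brush's long axis at the middle of its grip block (20 mm above its underside)
- scraper_mid (a point): point on the scraper's long axis at the middle of its grip block (20 mm above its underside)
- brush_head (a point): middle of the brush's head (x 70 to 130 mm: blue block with black bristles, 44 mm wide, 40 mm high), on the long axis, 100 mm from the grip's middle
- scraper_head (a point): middle of the scraper's head (x 68 to 130 mm: yellow block and flat steel blade 56 mm wide, 8 mm thick), on the long axis, 100 mm from the grip's middle
- blue_cradle: Blue cradle, fixed to the table. Origin: on the table, midway between its two clips; +x to the end with the grey tray, z up. Base x -80 to 150, y -37 to 37, 10 mm high; tray x 68 to 150, rim 22 high. Clips at x -45 and 45, each 14 mm thick along x: saddle top at height 42 between two white sprung jaws 40 mm apart outside, rounded lips at height 66 with a 20 mm gap, flares up to 77.
- yellow_cradle: Yellow cradle, fixed to the table. Origin: on the table, midway between its two clips; +x to the end with the grey tray, z up. Base x -80 to 150, y -37 to 37, 10 mm high; tray x 68 to 150, rim 22 high. Clips at x -45 and 45, each 14 mm thick along x: saddle top at height 42 between two white sprung jaws 40 mm apart outside, rounded lips at height 66 with a 20 mm gap, flares up to 77.
- blue_cradle_seat (a point): where brush_mid lies when seated: 55 mm above the cradle's origin; about 8 mm of play lengthwise. Pressed straight down, the necks meet the lips with the tool's axis at height about 76 mm; the force grows to a peak of some 7 to 13 N in all near height 71, then drops as the jaws spread past the widest point; from about 63 they pull the necks down, and they rest on the saddles at 55.
- yellow_cradle_seat (a point): where scraper_mid lies when seated: 55 mm above the cradle's origin; about 8 mm of play lengthwise. Pressed straight down, the necks meet the lips with the tool's axis at height about 76 mm; the force grows to a peak of some 7 to 13 N in all near height 71, then drops as the jaws spread past the widest point; from about 63 they pull the necks down, and they rest on the saddles at 55.
- detergent: bystander: white detergent bottle with a blue cap, 76 mm diameter, 200 mm tall, origin at the centre of its underside
- sheet_box: bystander: green box 75 x 110 x 70 mm high, origin at the centre of its underside
- coin_cup: bystander: red open cup 76 mm diameter, 75 mm tall, origin at the centre of its underside
Things that resemble listed ones, but are neither listed nor needed, are in the scene too. Leave any orange look-alike of the scraper alone.

How it is judged:
By the outcome, as a careful person would: the job done as asked, in the order asked, and still so for the second after the job is handed in, with the robot touching nothing.
It also fails if it takes over 69 s, if anything falls off the work surface, if the arm or the gripper's body presses on something with over 40 N, if the wrist force passes 120 N, or if a joint passes its speed limit or range.

## Working session

There is one attempt and no reset: what is moved stays moved. The work goes in short steps, Python scripts to look and compute and a tool call to move; the robot and the scene stay as the last step left them, time stands still between calls to the robot, and variables do not carry over. Pictures are saved under pics/ and viewed, at most 10 in all, crops included, and the job is handed in when it is done.

Besides the shell and the picture viewer there is one more tool, called after ">>>" as a command line: name --pt "numbers of a row" for each row, then --argument value for the rest. move_arm: Moves the arm, as the interface text tells. Its arguments: {"type":"object","properties":{"targets":{"type":"array","items":{"type":"array","items":{"type":"number"}}},"newtons":{"type":"number"}},"required":["targets"]}

```bash
mkdir -p pics; ls
python3 - <<'E'
from rig import bot
import cv2,numpy as np
s=bot.state();print({k:np.round(v,3).tolist() for k,v in s.items()},bot.grip_point_offset)
for n in("scene","top"):
    im=bot.camera(n);cv2.imwrite(f"pics/{n}0.png",cv2.resize(im[:,:,::-1],None,fx=1.5,fy=1.5));c=bot.get_calibration(n);print(n,{k:np.round(v,3).tolist() for k,v in c.items()})
    np.save(f"{n}0.npy",im)
E
```

```text
pics
{'t': 0.0, 'joints': [1.167, 0.32, 1.566, 0.0, 1.257, -0.02], 'qvel': [0.0, 0.002, -0.001, -0.001, -0.0, 0.0], 'joint_efforts': [0.001, -41.246, -23.198, 0.073, 0.046, -0.0], 'position': [0.215, 0.533, 0.404], 'ee_rot': [-3.14, -0.0, 2.758], 'wrist_force': [0.043, 0.216, 0.16], 'torque': [-0.027, 0.013, 0.014], 'grip_force': 0.0, 'finger_gap': 1.0} 0.172
scene {'mtx': [[383.425, 0.0, 254.696], [0.0, 383.425, 184.605], [0.0, 0.0, 1.0]], 'world_to_cam': [[-0.605, 0.796, -0.018, 0.389], [-0.618, -0.456, 0.64, 0.364], [0.501, 0.398, 0.768, -1.687], [0.0, 0.0, 0.0, 1.0]]}
top {'mtx': [[477.866, 0.0, 252.733], [0.0, 477.866, 196.416], [0.0, 0.0, 1.0]], 'world_to_cam': [[-0.017, -1.0, -0.022, 0.041], [0.995, -0.019, 0.095, -0.629], [-0.096, -0.02, 0.995, -1.436], [0.0, 0.0, 0.0, 1.0]]}
```

View pics/top0.png

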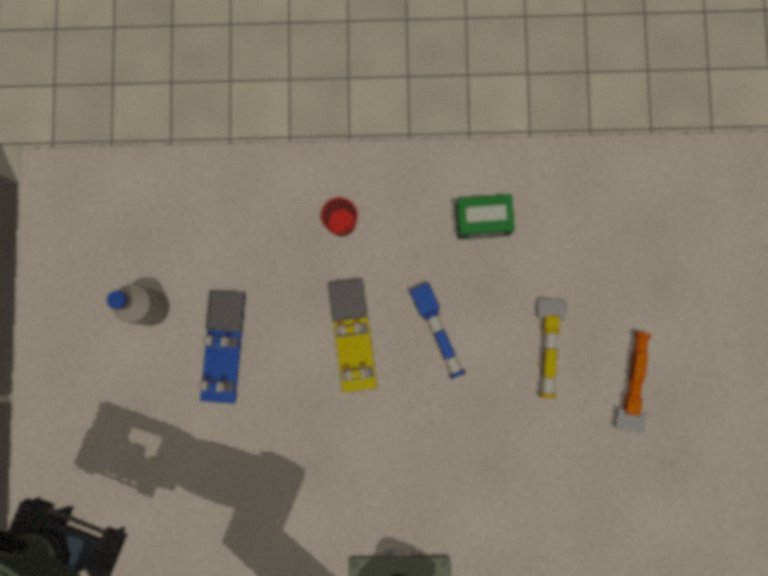

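View pics/scene0.png

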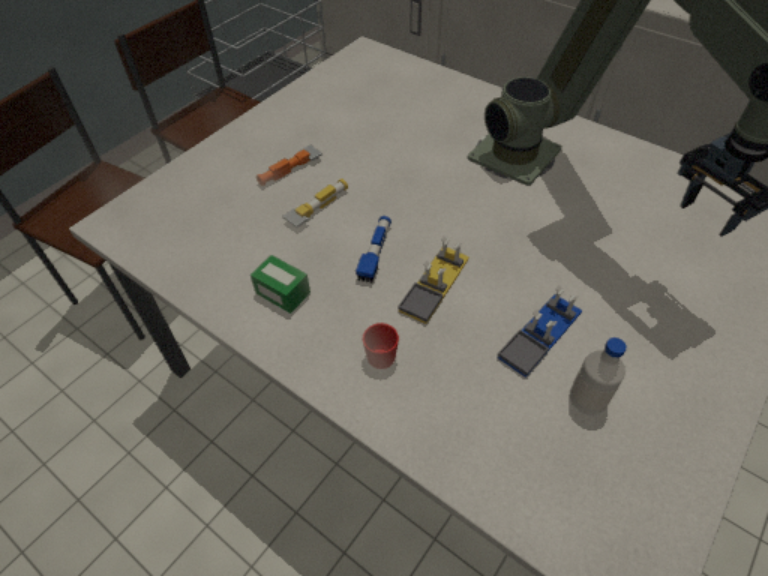

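The top view shows the blue cradle at (222,347), yellow cradle at (352,335), brush at (437,330) and yellow scraper at (549,348), all in 1.5x pixels. Two things could be the scraper: the yellow one at (549,348) with its head up, and an orange one at (637,380). The yellow one fits the "yellow handle" description. Next I'll measure the positions and confirm with a crop.

```bash
cat > h.py <<'E'
import numpy as np,cv2
def ray(c,px,z):
    """pixels -> world points on plane z"""
    px=np.atleast_2d(np.asarray(px,float));K=c["mtx"];T=np.array(c["world_to_cam"])
    d=np.c_[px,np.ones(len(px))]@np.linalg.inv(K).T*[1,-1,-1]
    R=T[:3,:3];o=-R.T@T[:3,3];w=d@R
    return o+w*((z-o[2])/w[:,2])[:,None]
def comps(m,amin):
    n,l,s,c=cv2.connectedComponentsWithStats(m.astype(np.uint8))
    return [(l==i,s[i,4],c[i]) for i in range(1,n) if s[i,4]>=amin]
def hsv(im): return cv2.cvtColor(im,cv2.COLOR_RGB2HSV)
def masks(im):
    h=hsv(im);H,S,V=h[...,0],h[...,1],h[...,2]
    return {"blue":(H>105)&(H<125)&(S>130)&(V>50),"yellow":(H>21)&(H<33)&(S>150)&(V>90),"orange":(H>4)&(H<=18)&(S>150)&(V>90)}
E
python3 - <<'E'
from rig import bot
from h import *
im=np.load("top0.npy");c=bot.get_calibration("top")
for k,m in masks(im).items():
    for mm,a,ce in comps(m,12):
        p=np.argwhere(mm)[:,::-1];r=cv2.minAreaRect(p.astype(np.float32))
        z=.03
        box=ray(c,cv2.boxPoints(r),z)[:,:2]
        print(k,a,np.round(ce),"w",np.round(ray(c,ce,z)[0,:2]*1000),"rect c",np.round(ray(c,r[0],z)[0,:2]*1000),"edges",np.round((box[1]-box[0])*1000),np.round((box[2]-box[1])*1000))
h=hsv(im)
g=(h[...,1]<60)&(h[...,2]<115)
for mm,a,ce in comps(g,150):
    if 100<ce[0]<300 and 170<ce[1]<240: 
        print("tray",a,ce,np.round(ray(c,ce,.015)[0,:2]*1000))
cv2.imwrite("pics/crop.png",cv2.resize(im[170:300,260:450,::-1],None,fx=4,fy=4,interpolation=cv2.INTER_CUBIC))
E
```

```text
blue 233 [283. 200.] w [617. -63.] rect c [616. -63.] edges [ 14. -34.] [-58. -23.]
blue 89 [ 78. 200.] w [630. 572.] rect c [630. 572.] edges [ 21. -21.] [-22. -22.]
blue 43 [151. 222.] w [556. 345.] rect c [556. 345.] edges [ 8. -1.] [ -5. -53.]
blue 95 [296. 229.] w [ 527. -100.] rect c [ 527. -100.] edges [  7. -15.] [-48. -20.]
blue 453 [147. 242.] w [497. 355.] rect c [497. 355.] edges [65. -6.] [ -7. -66.]
blue 143 [145. 263.] w [432. 362.] rect c [438. 360.] edges [35. -3.] [ -6. -65.]
yellow 101 [367. 216.] w [ 564. -318.] rect c [ 564. -318.] edges [ -0. -27.] [-30.   1.]
yellow 779 [237. 237.] w [506.  81.] rect c [510.  82.] edges [  7. -69.] [-143.  -16.]
yellow 141 [366. 242.] w [ 486. -311.] rect c [ 485. -311.] edges [55. -6.] [ -2. -23.]
yellow 12 [366. 264.] w [ 421. -306.] rect c [ 421. -306.] edges [ -0. -15.] [-3.  0.]
orange 455 [425. 249.] w [ 460. -486.] rect c [ 462. -487.] edges [163. -31.] [ -5. -29.]
tray 635 [230.91653543 198.41889764] [626.  98.]
tray 749 [149.80907877 207.97329773] [601. 351.]
```

View pics/crop.png

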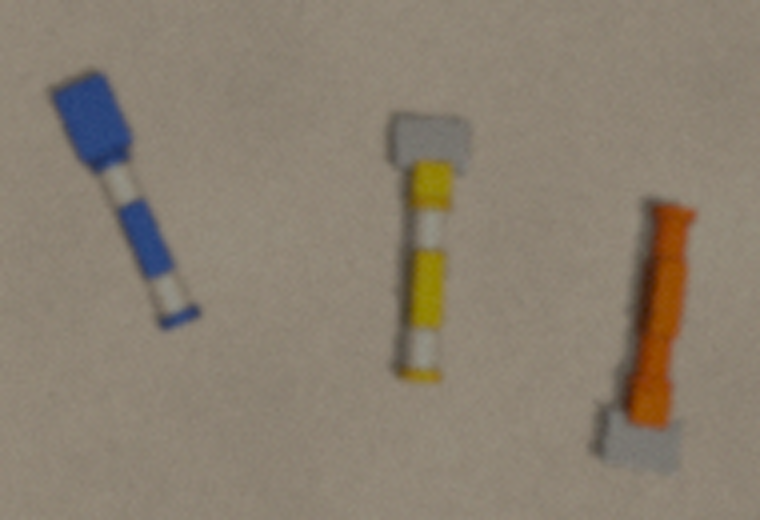

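The crop confirms it: the yellow scraper with white necks and its blade up is the middle tool. The orange tool on the right is the decoy, and the brush is on the left. I'll move above the brush.

>>> move_arm --pt "26 -52.75 -4 0 0 3.7 0" --pt "26 -52.75 -4 0 0 3.7 0" --pt "26 -52.75 -4 0 0 3.7 0" --pt "26 -52.75 -4 0 0 3.7 0" --pt "26 -52.75 -4 0 0 3.7 0" --pt "26 -52.75 -4 0 0 3.7 0" --pt "26 -52.75 -4 0 0 3.7 0" --pt "26 -52.75 -4 0 0 3.7 0" --pt "26 -52.75 -4 0 0 3.7 0" --pt "26 -52.75 -4 0 0 3.7 0" --pt "26 -52.75 -4 0 0 3.7 0" --pt "26 -52.75 -4 0 0 3.6 0"

```text
t: 1.6
position: [0.5278, -0.1018, 0.3564]
ee_rot: [3.141, -0.0, -2.751]
wrist_force: [0.8, 0.7, 0.2]
finger_gap: 1.002
grip_force: 0.0
```

>>> move_arm --pt "0 0 0 0 0 0 0" --pt "0 0 0 0 0 0 0"

```text
t: 1.85
position: [0.5269, -0.0996, 0.3562]
ee_rot: [3.14, -0.001, -2.753]
wrist_force: [-0.4, 0.2, -0.7]
finger_gap: 1.001
grip_force: 0.0
```

```bash
cat > look.py <<'E'
from rig import bot
from h import *
import sys
n,name=sys.argv[1:3]
z=float(sys.argv[3]) if len(sys.argv)>3 else .04
c=bot.get_calibration("wrist");im=bot.camera("wrist")
cv2.imwrite(f"pics/{n}.png",im[:,:,::-1]);np.save(f"{n}.npy",im)
s=bot.state();print(np.round(s["position"],4),np.round(s["ee_rot"],3),"cam",np.round(-np.array(c["world_to_cam"])[:3,:3].T@np.array(c["world_to_cam"])[:3,3],3))
for mm,a,ce in comps(masks(im)[name],60):
    r=cv2.minAreaRect(np.argwhere(mm)[:,::-1].astype(np.float32));b=ray(c,cv2.boxPoints(r),z)[:,:2]*1000
    e=[b[1]-b[0],b[2]-b[1]];L=max(e,key=np.linalg.norm)
    print(a,"px",np.round(ce),"centroid",np.round(ray(c,ce,z)[0,:2]*1000,1),"rect",np.round(b.mean(0),1),"size",np.round([np.linalg.norm(x) for x in e],1),"yaw",round(np.degrees(np.arctan2(L[1],L[0]))%180,1))
E
python3 look.py w1 blue
```

```text
[ 0.5268 -0.0991  0.3565] [ 3.140e+00 -1.000e-03 -2.752e+00] cam [ 0.464 -0.126  0.336]
191 px [249. 127.] centroid [ 465.5 -125.4] rect [ 465.8 -125.4] size [27.9  7.3] yaw 112.3
910 px [249. 185.] centroid [ 524.1 -101.3] rect [ 525. -101.] size [20.8 56.1] yaw 24.1
84 px [250. 234.] centroid [579.9 -78.1] rect [578.  -78.3] size [ 7.6 28.4] yaw 112.2
763 px [250. 273.] centroid [626.9 -58.6] rect [627.3 -58.8] size [40.3 30.2] yaw 112.2
```

View pics/w1.png

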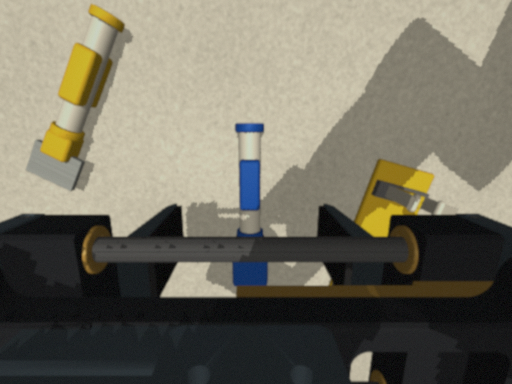

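The wrist view shows the brush grip block at (249,185), square to the tool and midway between the fingers. Descend and grasp.

>>> move_arm --pt "-3 -2 -50 0 0 0 60" --pt "0 0 -50 0 0 0 60" --pt "0 0 -35 0 0 0 60" --pt "0 0 -23 0 0 0 60" --pt "0 0 0 0 0 0 60" --pt "0 0 0 0 0 0 255" --pt "0 0 0 0 0 0 255" --pt "0 0 0 0 0 0 255" --pt "0 0 0 0 0 0 255" --pt "0 0 0 0 0 0 255" --newtons 45

```text
t: 3.15
position: [0.5243, -0.1019, 0.1991]
ee_rot: [3.141, 0.0, -2.752]
wrist_force: [-0.7, 0.9, 2.1]
finger_gap: 0.275
grip_force: 45.0
```

>>> move_arm --pt "0 0 0 0 0 0 255" --pt "0 0 20 0 0 0 255" --pt "0 0 45 0 0 0 255" --pt "0 0 45 0 0 0 255" --pt "0 0 0 0 0 0 255"

```text
t: 3.78
position: [0.5252, -0.1021, 0.3118]
ee_rot: [-3.137, 0.006, -2.752]
wrist_force: [0.9, -0.7, -1.4]
finger_gap: 0.276
grip_force: 45.0
```

>>> move_arm --pt "0 30 25 0 0 -3 255" --pt "0 50 25 0 0 -4 255" --pt "0 50 20 0 0 -4 255" --pt "0 50 15 0 0 -4 255" --pt "0 50 5 0 0 -4 255" --pt "0 50 0 0 0 -4 255" --pt "0 50 0 0 0 -3 255" --pt "0 43 0 0 0 -1.8 255" --pt "0 0 0 0 0 0 255" --pt "0 0 0 0 0 0 255"

```text
t: 5.03
position: [0.5241, 0.2708, 0.397]
ee_rot: [-3.139, -0.003, 3.046]
wrist_force: [0.1, -0.6, -1.8]
finger_gap: 0.28
grip_force: 45.0
```

```bash
python3 look.py w2 blue .01
```

```text
[0.5243 0.2703 0.3975] [-3.140e+00 -2.000e-03  3.045e+00] cam [0.457 0.277 0.377]
3879 px [313. 137.] centroid [478.4 359.2] rect [489.7 361.3] size [147.8  70.4] yaw 174.3
146 px [326. 114.] centroid [449.9 377.8] rect [449.8 377.5] size [15.7 14. ] yaw 84.5
912 px [249. 135.] centroid [467.4 274.3] rect [467.8 274.5] size [73.4 21. ] yaw 84.5
258 px [321. 188.] centroid [549.6 367.3] rect [549.8 364.2] size [29.3 26.1] yaw 84.6
1572 px [250. 218.] centroid [584.8 263.7] rect [584.  264.1] size [59.7 58. ] yaw 84.6
846 px [250. 273.] centroid [673.5 255.7] rect [673.4 255.6] size [60.5 37.4] yaw 84.6
```

View pics/w2.png

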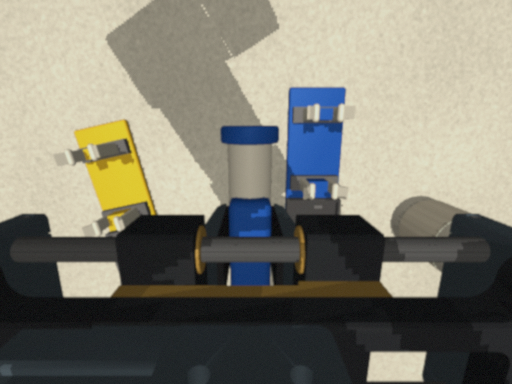

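The wrist view shows the blue cradle's base at columns 288–346 and rows 88–200, with both clips visible at rows 112 and 188. The brush is held straight. I'll check the base edges precisely.

Run:
```python
from rig import bot
from h import *
im=np.load("w2.npy");c=bot.get_calibration("wrist")
h=hsv(im);m=(h[...,0]>100)&(h[...,0]<130)&(h[...,1]>90)
for r in (93,98,102,130,140,150,160,170):
    x=np.where(m[r,282:400])[0]+282
    a,b=ray(c,[[x[0]-.5,r],[x[-1]+.5,r]],.01)[:,:2]*1000;print(r,x[0],x[-1],np.round((a+b)/2,1),round(np.linalg.norm(b-a),1))
y=np.where(m[60:130,300])[0]+60;print(y[0],np.round(ray(c,[318,y[0]-.5],.01)*1000,1))
# light jaw pixels
w=(h[...,1]<50)&(h[...,2]>185)
w[:, :282]=0
for mm,a,ce in comps(w,15):
    if ce[1]<200 and ce[0]<370: print(a,ce,np.round(ray(c,ce,.07)[0]*1000,1))
```

```text
93 289 344 [423.5 365.9] 72.6
98 289 344 [429.6 365.7] 72.9
102 289 343 [434.5 364.8] 71.9
130 288 341 [470.  361.5] 72.3
140 288 340 [483.1 360.3] 71.6
150 288 339 [496.5 359.1] 70.8
160 287 339 [510.  357.9] 72.8
170 287 338 [523.9 356.7] 72.1
88 [[416.9 368.1  10. ]]
76 [315.94736842 112.27631579] [449.  349.9  70. ]
32 [308.96875 111.84375] [447.8 342.3  70. ]
59 [311.88135593 190.        ] [536.7 341.9  70. ]
```

>>> move_arm --pt "-14 45 0 0 0 0 255" --pt "-14 44.5 -20 0 0 0 255" --pt "0 0 -40 0 0 0 255" --pt "0 0 -40 0 0 0 255" --pt "0 0 -22 0 0 0 255" --pt "0 0 0 0 0 0 255" --pt "0 0 0 0 0 0 255" --newtons 55

```text
t: 5.95
position: [0.497, 0.3601, 0.2779]
ee_rot: [3.14, 0.001, 3.045]
wrist_force: [0.4, 0.5, -0.8]
finger_gap: 0.276
grip_force: 55.0
```

Run:
```python
from rig import bot
import cv2,numpy as np
a=cv2.resize(bot.camera("wrist")[60:260,150:350,::-1],(400,400),interpolation=cv2.INTER_CUBIC)
b=cv2.resize(bot.camera("scene")[180:260,330:410,::-1],(400,400),interpolation=cv2.INTER_CUBIC)
cv2.imwrite("pics/a3.png",np.hstack([a,b]))
```

```text
(no output)
```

View pics/a3.png

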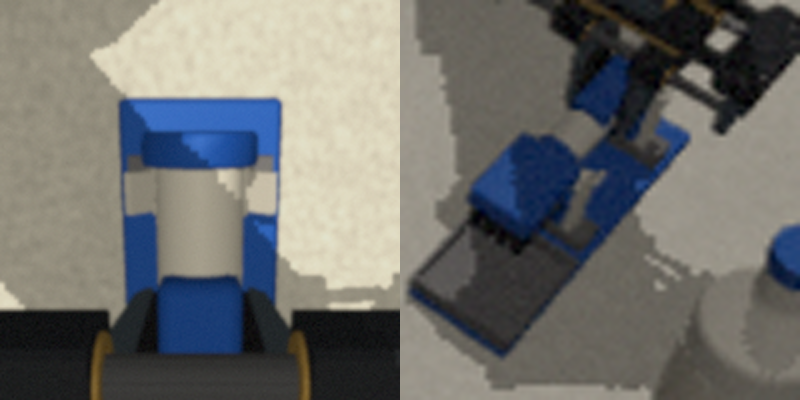

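The brush neck (columns 157–243) is centred between the jaws and on the base (121–281). Now I'll press down in small steps while watching the force.

>>> move_arm --pt "0 0 -10 0 0 0 255" --pt "0 0 -8 0 0 0 255" --pt "0 0 -4 0 0 0 255" --pt "0 0 -2 0 0 0 255" --pt "0 0 0 0 0 0 255"

```text
t: 6.68
position: [0.4964, 0.3608, 0.2536]
ee_rot: [3.141, 0.001, 3.046]
wrist_force: [-0.5, 0.0, 3.7]
finger_gap: 0.273
grip_force: 55.0
```

>>> move_arm --pt "0 0 -3 0 0 0 255" --pt "0 0 -3 0 0 0 255" --pt "0 0 0 0 0 0 255"

```text
t: 7.05
position: [0.4969, 0.3608, 0.2478]
ee_rot: [3.14, 0.003, 3.046]
wrist_force: [0.1, -1.4, 4.8]
finger_gap: 0.278
grip_force: 55.0
```

>>> move_arm --pt "0 0 -3 0 0 0 255" --pt "0 0 -3 0 0 0 255" --pt "0 0 0 0 0 0 255"

```text
t: 7.42
position: [0.4962, 0.3606, 0.2396]
ee_rot: [-3.141, -0.001, 3.046]
wrist_force: [1.6, 1.3, -4.2]
finger_gap: 0.275
grip_force: 55.0
```

>>> move_arm --pt "0 0 -3 0 0 0 255" --pt "0 0 -2 0 0 0 255" --pt "0 0 0 0 0 0 255"

```text
t: 7.8
position: [0.4961, 0.3607, 0.2354]
ee_rot: [-3.141, -0.001, 3.046]
wrist_force: [0.1, 1.0, -3.0]
finger_gap: 0.269
grip_force: 55.0
```

>>> move_arm --pt "0 0 -1 0 0 0 255" --pt "0 0 0 0 0 0 255"

```text
t: 8.05
position: [0.4963, 0.3606, 0.2348]
ee_rot: [-3.141, 0.0, 3.046]
wrist_force: [-0.3, -0.0, -1.2]
finger_gap: 0.273
grip_force: 55.0
```

>>> move_arm --pt "0 0 -1 0 0 0 255" --pt "0 0 -0.5 0 0 0 255" --pt "0 0 0 0 0 0 255"

```text
t: 8.43
position: [0.4963, 0.3606, 0.234]
ee_rot: [3.141, 0.0, 3.046]
wrist_force: [-0.6, -1.0, 3.9]
finger_gap: 0.274
grip_force: 55.0
```

>>> move_arm --pt "0 0 0 0 0 0 100" --pt "0 0 0 0 0 0 100" --pt "0 0 0 0 0 0 100" --pt "0 0 0 0 0 0 100" --pt "0 0 20 0 0 0 100" --pt "0 0 50 0 0 0 60" --pt "0 0 50 0 0 0 0" --pt "0 0 0 0 0 0 0"

```text
t: 9.43
position: [0.497, 0.3612, 0.358]
ee_rot: [3.135, 0.007, 3.046]
wrist_force: [-0.6, 0.3, -0.4]
finger_gap: 0.905
grip_force: 0.0
```

Run:
```python
from rig import bot
import cv2
cv2.imwrite("pics/a4.png",cv2.resize(bot.camera("wrist")[:,:,::-1],(512,384)))
```

>>> move_arm --pt "7 -45 0 0 0 0 0" --pt "8 -55 10 0 0 2 0" --pt "8 -55 10 0 0 3 0" --pt "8 -55 10 0 0 3 0" --pt "7 -55 10 0 0 3 0" --pt "0 -10 0 0 0 0 0" --pt "0 0 0 0 0 0 0" --pt "0 0 0 0 0 0 0"

```text
t: 10.48
position: [0.5341, 0.0868, 0.3923]
ee_rot: [3.141, -0.002, -3.044]
wrist_force: [0.2, -0.1, -0.7]
finger_gap: 0.993
grip_force: 0.0
```

```bash
python3 look.py w5 yellow .01
python3 - <<'E'
from rig import bot
from h import *
im=np.load("w5.npy");c=bot.get_calibration("wrist")
h=hsv(im);m=(h[...,0]>18)&(h[...,0]<35)&(h[...,1]>120)
for r in range(60,210,10):
    x=np.where(m[r,150:350])[0]+150
    if len(x)<20: continue
    a,b=ray(c,[[x[0]-.5,r],[x[-1]+.5,r]],.01)[:,:2]*1000;print(r,x[0],x[-1],np.round((a+b)/2,1),round(np.linalg.norm(b-a),1))
y=np.where(m[:,235:265].sum(1)>20)[0];print(y[0],np.round(ray(c,[250,y[0]-.5],.01)*1000,1))
s=bot.camera("scene")
cv2.imwrite("pics/m5.png",np.hstack([cv2.resize(cv2.imread("pics/a4.png")[0:250,120:380],(390,375)),cv2.resize(s[180:260,330:410,::-1],(375,375),interpolation=cv2.INTER_CUBIC)]))
E
```

```text
[0.5341 0.0869 0.3925] [ 3.141e+00 -2.000e-03 -3.044e+00] cam [0.467 0.08  0.372]
3840 px [249. 149.] centroid [495.9  81.7] rect [508.4  82.5] size [ 70.9 146.2] yaw 8.1
196 px [248. 128.] centroid [469.9  78.1] rect [469.9  78. ] size [21.  14.1] yaw 95.6
278 px [250. 202.] centroid [569.4  89.8] rect [569.4  89.7] size [23.8 24.9] yaw 6.0
110 220 275 [446.9  75.2] 72.7
120 221 275 [459.3  77.1] 72.0
130 221 275 [472.   78.3] 72.7
140 222 275 [484.9  80.2] 72.0
150 222 275 [498.   81.5] 72.6
160 223 275 [511.3  83.4] 71.9
170 223 275 [525.   84.8] 72.6
180 224 275 [538.8  86.8] 71.8
200 224 275 [567.3  89.6] 73.2
101 [[434.9  77.3  10. ]]
```

View pics/m5.png

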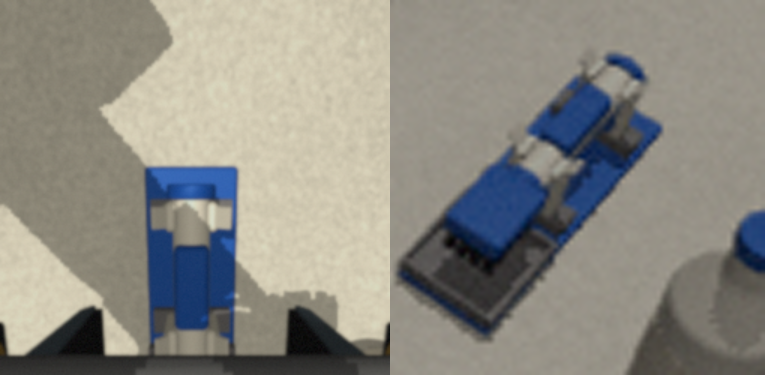

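The brush is fully seated: both clips are closed over the white necks and the head is over the tray. The yellow cradle's origin is about (514.4, 83.5) with yaw 7°. Next is the scraper.

>>> move_arm --pt "-6 -45 -4 0 0 -1 0" --pt "-6 -52 -5 0 0 -1.5 0" --pt "-6 -52 -5 0 0 -1.5 0" --pt "-6 -52 -5 0 0 -1.5 0" --pt "-6 -52 -5 0 0 -1.5 0" --pt "-6 -52 -5 0 0 -1.5 0" --pt "-6 -52 -5 0 0 -1.5 0" --pt "-6 -41 -2 0 0 -0.5 0" --pt "0 0 0 0 0 0 0" --pt "0 0 0 0 0 0 0"

```text
t: 11.82
position: [0.4867, -0.3113, 0.357]
ee_rot: [3.14, -0.001, 3.055]
wrist_force: [-0.5, 0.4, -0.2]
finger_gap: 1.002
grip_force: 0.0
```

```bash
python3 look.py w6 yellow .04
```

```text
[ 0.4867 -0.311   0.3571] [ 3.141 -0.     3.056] cam [ 0.419 -0.306  0.336]
214 px [250. 126.] centroid [ 419.5 -305.8] rect [ 419.5 -305.9] size [29.   8.4] yaw 85.1
960 px [249. 183.] centroid [ 481.8 -311.4] rect [ 482.7 -311.3] size [21.1 55.7] yaw 175.5
124 px [249. 234.] centroid [ 543.2 -317.4] rect [ 541.9 -317.1] size [28.6 10.1] yaw 87.7
```

View pics/w6.png

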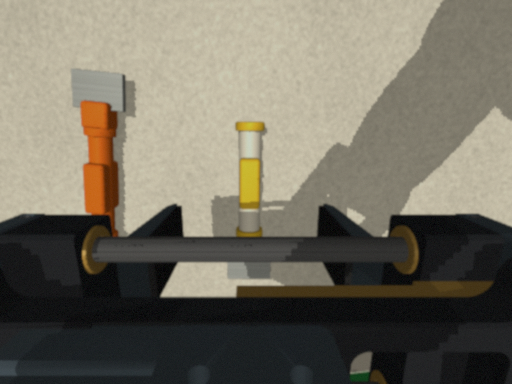

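The yellow scraper's grip is at (249,183), centred and square between the fingers. The orange look-alike at (98,150) is clear of them.

>>> move_arm --pt "-4 0 -50 0 0 0 60" --pt "0 0 -50 0 0 0 60" --pt "0 0 -35 0 0 0 60" --pt "0 0 -23 0 0 0 60" --pt "0 0 0 0 0 0 60" --pt "0 0 0 0 0 0 255" --pt "0 0 0 0 0 0 255" --pt "0 0 0 0 0 0 255" --pt "0 0 0 0 0 0 255" --pt "0 0 0 0 0 0 255" --newtons 55

```text
t: 13.12
position: [0.4823, -0.3124, 0.1995]
ee_rot: [3.141, 0.0, 3.054]
wrist_force: [-0.4, 1.4, 1.9]
finger_gap: 0.275
grip_force: 55.0
```

>>> move_arm --pt "0 0 0 0 0 0 255" --pt "0 0 20 0 0 0 255" --pt "0 0 45 0 0 0 255" --pt "0 0 45 0 0 0 255" --pt "0 0 0 0 0 0 255" --pt "0 0 0 0 0 0 255"

```text
t: 13.88
position: [0.4818, -0.3121, 0.3083]
ee_rot: [3.141, -0.002, 3.054]
wrist_force: [-0.4, 0.4, -1.6]
finger_gap: 0.276
grip_force: 55.0
```

>>> move_arm --pt "4 40 5 0 0 1.5 255" --pt "4 52 5 0 0 1.5 255" --pt "4 52 0 0 0 1.5 255" --pt "4 52 0 0 0 1.5 255" --pt "4 52 0 0 0 1.5 255" --pt "4 52 0 0 0 1.5 255" --pt "4 52 0 0 0 1.5 255" --pt "4.5 43.5 0 0 0 1.5 255" --pt "0 0 -15 0 0 0 255" --pt "0 0 -25 0 0 0 255" --pt "0 0 0 0 0 0 255" --pt "0 0 0 0 0 0 255"

```text
t: 15.38
position: [0.5148, 0.0825, 0.279]
ee_rot: [-3.142, -0.001, -3.02]
wrist_force: [0.5, 0.4, -0.5]
finger_gap: 0.278
grip_force: 55.0
```

Run:
```python
from rig import bot
import cv2,numpy as np
a=cv2.resize(bot.camera("wrist")[60:260,150:350,::-1],(400,400),interpolation=cv2.INTER_CUBIC)
b=cv2.resize(bot.camera("scene")[140:220,250:330,::-1],(400,400),interpolation=cv2.INTER_CUBIC)
cv2.imwrite("pics/a7.png",np.hstack([a,b]));print(bot.state()["position"],bot.state()["ee_rot"])
```

```text
[0.51509879 0.08269047 0.2798142 ] [ 3.14153197e+00  1.06660710e-03 -3.02003771e+00]
```

View pics/a7.png

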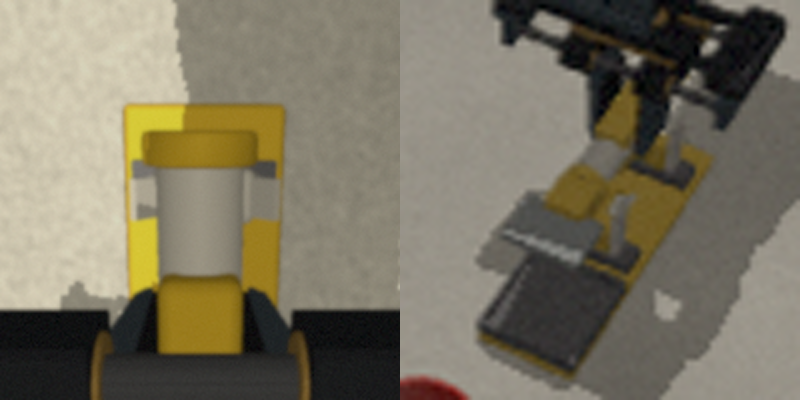

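The neck (columns 158–243, middle 200) sits about 2 mm left of the jaw and base middle (205). I'll shift by +1.5, +1.8 mm and press.

>>> move_arm --pt "1.3 2 -5 0 0 0 255" --pt "0 0 -7 0 0 0 255" --pt "0 0 -7 0 0 0 255" --pt "0 0 -4 0 0 0 255" --pt "0 0 -2 0 0 0 255" --pt "0 0 0 0 0 0 255"

```text
t: 16.23
position: [0.5163, 0.0848, 0.2545]
ee_rot: [-3.141, 0.001, -3.019]
wrist_force: [0.7, -4.3, 1.1]
finger_gap: 0.275
grip_force: 55.0
```

>>> move_arm --pt "0 0 -3 0 0 0 255" --pt "0 0 -3 0 0 0 255" --pt "0 0 0 0 0 0 255"

```text
t: 16.6
position: [0.5167, 0.0852, 0.2491]
ee_rot: [3.141, 0.003, -3.019]
wrist_force: [0.1, -3.4, 4.8]
finger_gap: 0.278
grip_force: 55.0
```

>>> move_arm --pt "0 0 -3 0 0 0 255" --pt "0 0 -3 0 0 0 255" --pt "0 0 0 0 0 0 255"

```text
t: 16.98
position: [0.5162, 0.0852, 0.2417]
ee_rot: [3.142, -0.0, -3.019]
wrist_force: [2.1, -2.2, -2.5]
finger_gap: 0.276
grip_force: 55.0
```

>>> move_arm --pt "0 0 -3 0 0 0 255" --pt "0 0 -3 0 0 0 255" --pt "0 0 -1 0 0 0 255" --pt "0 0 0 0 0 0 255"

```text
t: 17.48
position: [0.5157, 0.0852, 0.2348]
ee_rot: [3.141, -0.002, -3.019]
wrist_force: [0.1, -3.5, -3.7]
finger_gap: 0.274
grip_force: 55.0
```

>>> move_arm --pt "0 0 -1 0 0 0 255" --pt "0 0 0 0 0 0 255"

```text
t: 17.73
position: [0.5161, 0.0852, 0.2345]
ee_rot: [3.141, 0.0, -3.019]
wrist_force: [-0.4, -2.1, -0.1]
finger_gap: 0.275
grip_force: 55.0
```

>>> move_arm --pt "0 0 -1 0 0 0 255" --pt "0 0 -0.5 0 0 0 255" --pt "0 0 0 0 0 0 255"

```text
t: 18.1
position: [0.5161, 0.0852, 0.2344]
ee_rot: [3.141, 0.001, -3.019]
wrist_force: [-4.5, -2.4, 10.6]
finger_gap: 0.273
grip_force: 55.0
```

>>> move_arm --pt "0 0 0 0 0 0 100" --pt "0 0 0 0 0 0 100" --pt "0 0 0 0 0 0 100" --pt "0 0 0 0 0 0 100" --pt "0 0 20 0 0 0 100" --pt "0 0 50 0 0 0 60" --pt "0 0 50 0 0 0 0" --pt "0 0 40 0 0 0 0" --pt "-40 -50 0 0 0 0 0" --pt "-40 -50 0 0 0 0 0" --pt "0 0 0 0 0 0 0"

```text
t: 19.48
position: [0.4355, -0.0144, 0.3928]
ee_rot: [-3.141, -0.001, -3.023]
wrist_force: [1.0, 0.5, -0.9]
finger_gap: 0.999
grip_force: 0.0
```

Run:
```python
from rig import bot
import cv2,numpy as np
s=bot.camera("scene")[:,:,::-1]
f=lambda a:cv2.resize(a,(400,400),interpolation=cv2.INTER_CUBIC)
cv2.imwrite("pics/a8.png",np.hstack([f(s[140:220,250:330]),f(s[180:260,330:410])]))
```

```text
(no output)
```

View pics/a8.png

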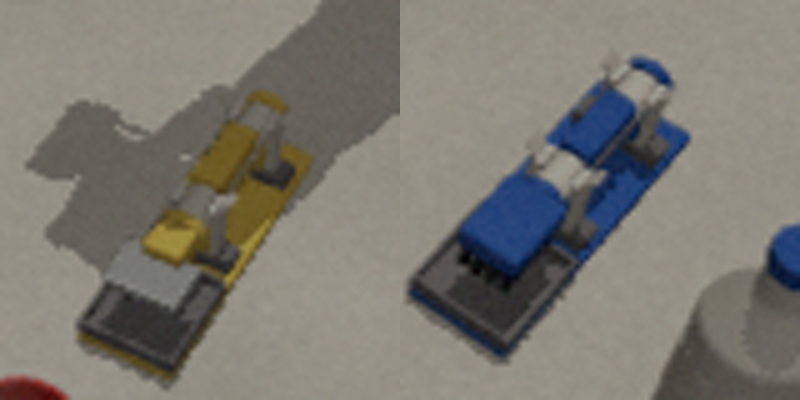

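Both tools are seated: the scraper's necks are held at about (205,205) and (265,125) on the left, the brush's at about (565,170) and (635,80) on the right. Both heads are over the trays and the arm is clear.

```bash
python3 -c "
from rig import bot
print(bot.close_job())"
```

```text
the job is handed in; nothing more can be done
None
```

The brush is in the blue cradle and the scraper in the yellow one, both snapped home with their heads over the trays and released. I never reached for the bottle, box, cup or orange look-alike, and handed the job in at about 19.5 s; no verdict came back.

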